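# Lift a leaking battery with tongs

### The arm

A 7-joint arm with a two-finger parallel gripper is mounted at the origin on a cart in front of the work surface, level with it; the furniture and walls round the work are solid. World frame = base frame: x ahead of the robot, y to its left, z up, the work surface at z = 0. Lengths are in m, angles in rad, forces in N, time in s.
With the tool pointing down it reaches from about 0.425 to 0.975 m from the base axis. Payload 16.7 kg.
Tool frame: the origin (TCP) lies midway between the tips of the shut fingers; the grasp point (between the pads) lies 19 mm behind it (bot.tcp_to_grasp is the distance from the TCP to the grasp point, in m); z points along the fingers, y is the line along which they close (so a half turn about z gives the same grasp; the last joint's range is limited). The gripper opens to 85 mm and grips with 20 to 120 N. Pads are 22 mm wide; open, the fingers measure 114 mm over their backs; the gripper's body (76 mm by 85 mm) begins 54 mm behind the grasp point. The pads swing forward as they close: fully open they stand 13 mm farther back than shut.
Start: joints at [-1.49, 0.426, 0.074, 1.606, -0.034, 1.111, -0.067], TCP at [0.154, 0.657, 0.211] pointing down, gripper open.
Joint ranges: [-2.85, 2.85], [-0.5, 2.14], [-1.23, 1.37], [0.21, 2.46], [-1.02, 4.16], [0.16, 2.05], [-2.73, 2.73]. Speed limits (rad/s): [1.89, 1.89, 2.39, 2.39, 3.01, 3.01, 3.01].

### API

Orientations are given as a unit quaternion [x, y, z, w].
In Python, from cell import observe, eyes, bot, finder gives the robot as it stands.
- The arm moves only by the tool arm_command, never from a script. Its argument "steps" is a list of rows, each a list of 4 numbers: the shift along the tool's x, y, z in m, then the turn about the tool's z in degrees. In form: [[x, y, z, twist], ...]. A call has 1 to 8 rows; each row is the pose to reach, as a shift and turn from the pose commanded when the call began, along the tool's axes at that moment; what a row does not reach only later rows make up. A row lasts 1/10 s, in which the tool goes at most 50 mm and 8.59 degrees, less where a joint would pass 70% of its speed; a pose out of reach is approached as far as the arm can. A call with a gripper value outside its range is refused whole. "grip" is the finger opening in m, from 0 to 0.0854, set as the call begins (left out, the last holds). The fingers move at their own pace and stop on an object; "squeeze" is the grip in N (left out, the last holds). Time passes only in rows, so rows that repeat a pose let the fingers close. It gives the time, the measured TCP pose, the force, the opening and the grip force at its end, in the units of the state.
- observe(): the state, without advancing time (a new reading comes with each control period).
- eyes.grab_frame(name): name is "scene" or "top" or "wrist"; returns (picture, depth): 400x640x3 uint8, red, green, blue; 400x640 float32, m along the optical axis (not along the pixel's ray), 0 where there is no reading.
- eyes.get_calibration(name): a dict with "intrinsics" (3x3 intrinsics, pixels), "R" (3x3) and "t" (3): a world point X has camera coordinates R X + t. Camera axes: x right, y down, z forward; pixel columns grow to the right and rows downward; lengths in m; the calibration is good to about 2 mm. The wrist camera is an equidistant fisheye: a pixel r from the principal point sees the ray r / f radians off the axis. A picture is of the moment at which its call begins: read the wrist's pose just before it. get_calibration takes no time and is no camera call; for the wrist camera it gives the pose at the moment of the call.
- bot.hand_in(): hands the job in; it is judged then, once.
Trained networks look in the newest picture that a camera, given by its name, has taken for a name from the list of things; names that differ only in an ending like _2 or _b are one class to them, and where a whole thing is asked for, a point or a joint stands for the part that bears it (a point fixed in the world has none). Each returns a list of dicts, best first, with "conf" (0 to 1); they miss things now and then, are a little off and sometimes report something else, mostly with a low value. They report only what shows in the picture. A call takes as long as a camera call.
- finder.spot_in(camera, target): "bbox" ([centre column, centre row, width, height] in pixels, round what is visible of it).
- finder.masks_of(camera, target): "pixels" (400x640 bool, what is visible of it) and "bbox" ([centre column, centre row, width, height] in pixels, round what is visible of it).
- finder.pinpoint(camera, target): "xy" ([column, row] in pixels: a listed point, or the origin of a listed thing).
The state is a dict: "t": time; "joint_positions": joint angles; "qvel": joint speeds; "joint_torque": joint torques, N m; "ee_pos": TCP position; "orientation": TCP orientation; "force": force on the tool from outside, world axes, zero at the start; "wrist_torque": the same for the moment, N m; "gripper_width": finger opening in m; "gripper_force": force on a finger pad.
Only numpy, scipy, OpenCV 4.12 (cv2) and the standard library are available. Lean on these libraries where they do the work, as an engineer would, in place of code of your own. Each camera call takes 0.05 s, during which the arm holds its last target. There are 200 camera calls.

### The job

The battery lying on the pad of sticky notes has leaked, so it must not be touched by the hand. Swing the arm of the desk lamp well clear of it, so that the light bar's middle is at least 18 cm to the side of the pad's middle; then take the spring tongs, close them on the battery, lift it at least 12 cm above the desk, and finish while still holding it up in the tongs, at rest, so that I can bring a bag round it. Leave the pad and the other things on the desk where they are.

Things in the scene. Friction and masses are not known exactly. Their poses are not given: they have to be found in the camera images.
- tongs: spring tongs lying on edge, arms opening sideways (level): steel arms, black ribbed grips, black tips; 200 mm long with tail ring, 20 mm high, 95 g. Origin on the centreline at the underside, midway along the 60 mm long grips; x points along the centreline to the tips, z up; hinge pins 75 mm behind the origin. Sprung open: 52 mm over the grips' middle, 61 mm between the jaws
- tongs_bite (a point): where the jaws bite best: on the tongs' centreline, 90 mm ahead of their origin and 10 mm above their underside. The jaws are as high as the tongs (20 mm) and reach from 62 to 108 mm ahead of the origin
- tongs_left (a joint): angle of one tong arm (the other moves equally): 0 sprung open, 0.136 jaws parallel and 17 mm apart, 0.18 shut. Squeezing the grips together across y turns it: 42 mm over the grips' middle leaves the jaws 39 mm apart, 32 mm leaves 17 mm. About 3 N on each grip starts it, 6 N brings the jaws to 17 mm; more bites harder
- battery: AA-size cell lying on its side on the pad of notes, 50 mm long, 15 to 17 mm thick, 23 g or a little more. Origin at the middle of its underside; its y axis is its length, which points roughly away from the robot (within 0.65 rad of world x, either end first); z up. It can roll
- pad: square block of sticky notes, 77 x 77 mm, loose; its top, on which the battery lies near the middle, is 20 mm above the desk (the curl at its edges can be pushed through), so the axis of the battery is 28 mm above the desk; origin at the centre of its underside
- lamp_pivot (a point): point on the axis of the desk lamp's upright post, at the height of the middle of its arm, 213 mm above the desk. The lamp has a round fixed foot 114 mm across and a post 16 mm thick
- lamp_head (a point): middle of the lamp's light bar, 245 mm from the pivot. The level arm is one piece: a tube 14 mm wide and 12 mm high from the post to 165 mm, then the flat light bar, 36 mm wide and 14 mm high, from 165 to 325 mm out; its underside is 206 mm above the desk
- lamp_arm (a joint): angle of the lamp's arm about the post, growing counter-clockwise seen from above; at 0 the arm points along the lamp's own -y, roughly to the robot's right over the pad. Stops at -1.6 and 1.6; it stays where it is pushed (about 0.2 N m of friction). Turned positive it swings away from the robot, over the keyboard
- eraser: bystander: block eraser 23 x 55 x 14 mm, origin at the centre of its underside
- binder_clip: bystander: black binder clip 42 x 41 x 26 mm, origin at the centre of its underside
- ball_pen: bystander: blue ball pen 145 mm long, 9 mm high, near the front edge of the desk, origin at the middle of its underside
- glue_stick: bystander: glue stick standing upright, 26 mm across and 90 mm high, origin at the centre of its underside
- lamp: the lamp as a whole; origin at the centre of its foot's underside

How it is judged:
On the way, in this order (a step that is already met when the one before it is completed fails the run):
1. the lamp's light bar is swung clear: its middle at least 18 cm from the pad, seen from above, with the battery still lying on the pad (horizontal distance between lamp_head and pad above 0.18 m and horizontal distance between battery and pad below 0.04 m and height (world z) of battery below 0.04 m), for 0.2 s.
2. the gripper holds the tongs off the desk (contact force between the fingers and tongs above 1 N and height (world z) of tongs above 0.015 m), for 0.2 s.
3. the tongs hold the battery off the pad (contact force between the fingers and tongs above 1 N and contact force between tongs and battery above 0.5 N and height (world z) of battery above 0.06 m), for 0.2 s.
At the end, for the whole second after the job is handed in: Battery at rest at least 12 cm above the desk, gripped by the tongs and not touching the lamp, the tongs held by the fingers; the middle of the light bar still at least 18 cm to the side of the pad (height (world z) of battery above 0.12 m and contact force between tongs and battery above 0.5 N and contact force between the fingers and tongs above 1 N and horizontal distance between lamp_head and pad above 0.18 m and linear speed of battery below 0.03 m/s and angular speed of battery below 0.3 rad/s and contact force between battery and lamp below 0.1 N); the arm keeps its last pose, push and grip.
It fails at once if the robot touches the battery itself (contact force between any of the fingers, the arm and battery above 0.3 N).
It fails at once if the pad of notes is moved more than 3 cm (distance of pad from where it was at the start of the episode above 0.03 m).
It fails at once if the eraser, binder clip, ball pen or glue stick is moved more than 3 cm (distance of any of eraser, binder_clip, ball_pen, glue_stick from where it was at the start of the episode above 0.03 m).
It also fails if it takes over 61 s, if anything falls off the work surface, if the arm or the gripper's body presses on something with over 40 N, if the wrist force passes 120 N, or if a joint passes its speed limit or range.

## Working session

There is one attempt and no reset: what is moved stays moved. The work goes in short steps, Python scripts to look and compute and a tool call to move; the robot and the scene stay as the last step left them, time stands still between calls to the robot, and variables do not carry over. Pictures are saved under pics/ and viewed, at most 10 in all, crops included, and the job is handed in when it is done.

Besides the shell and the picture viewer there is one more tool, called after "Request:" by a JSON object that holds its "op" and its "data", one argument or row to a line. arm_command: Moves the arm, as the interface text tells. Its arguments: {"type":"object","properties":{"steps":{"type":"array","items":{"type":"array","items":{"type":"number"}}},"grip":{"type":"number"},"squeeze":{"type":"number"}},"required":["steps"]}

```bash
mkdir -p pics; ls; cat > h.py <<'E'
import numpy as np, cv2
from cell import observe, eyes, bot, finder
def grab(n):
    return eyes.grab_frame(n)
def pts(cam,depth,mask):
    c=eyes.get_calibration(cam);K=np.array(c['intrinsics']);R=np.array(c['R']);t=np.array(c['t'])
    v,u=np.nonzero(mask&(depth>0));d=depth[v,u]
    P=np.stack([(u-K[0,2])/K[0,0]*d,(v-K[1,2])/K[1,1]*d,d],1)
    return (P-t)@R
def ray_z(cam,uv,z):
    c=eyes.get_calibration(cam);K=np.array(c['intrinsics']);R=np.array(c['R']);t=np.array(c['t'])
    d=R.T@np.linalg.inv(K)@np.array([uv[0],uv[1],1.]);o=-R.T@t
    return o+d*(z-o[2])/d[2]
E
python3 - <<'E'
from h import *
s=observe();print({k:np.round(v,3) for k,v in s.items()})
for cam in ('scene','top'):
    p,d=grab(cam);cv2.imwrite(f'pics/{cam}0.png',p[:,:,::-1])
    c=eyes.get_calibration(cam);print(cam,np.round(-np.array(c['R']).T@c['t'],3))
    for n in 'tongs battery pad lamp_head lamp eraser binder_clip ball_pen glue_stick'.split():
        m=finder.masks_of(cam,n)
        if not m: print(n,'none');continue
        P=pts(cam,d,m[0]['pixels'])
        if len(P): print(n,round(m[0]['conf'],2),np.round(m[0]['bbox']),np.round(np.median(P,0),3),np.round(np.percentile(P,3,axis=0),3),np.round(np.percentile(P,97,axis=0),3))
    for n,z in (('tongs',0),('tongs_bite',.01),('battery',.02),('pad',0),('lamp_pivot',.213),('lamp_head',.213)):
        k=finder.pinpoint(cam,n)
        if k: print('pt',n,round(k[0]['conf'],2),np.round(k[0]['xy']),np.round(ray_z(cam,k[0]['xy'],z),3))
E
```

```text
pics
{'t': np.float64(0.0), 'joint_positions': array([-1.489,  0.427,  0.074,  1.607, -0.034,  1.111, -0.067]), 'qvel': array([ 0.001, -0.   , -0.   , -0.001, -0.001,  0.001,  0.001]), 'joint_torque': array([-2.0000e-03, -9.4981e+01,  3.7600e+00, -4.6353e+01,  1.9000e-02,
        1.0000e-02,  0.0000e+00]), 'ee_pos': array([0.154, 0.657, 0.21 ]), 'orientation': array([ 0.115,  0.993, -0.001, -0.   ]), 'force': array([0.034, 0.319, 0.851]), 'wrist_torque': array([-0.006, -0.071,  0.066]), 'gripper_force': np.float64(0.0), 'gripper_width': np.float64(0.085)}
scene [-0.056 -0.557  0.644]
tongs 0.8 [371. 308.  76.  57.] [ 0.446 -0.218  0.014] [ 0.373 -0.245  0.001] [ 0.545 -0.181  0.021]
battery none
pad 0.8 [326. 248.  43.  26.] [ 0.55  -0.002  0.02 ] [ 0.519 -0.031  0.002] [0.596 0.052 0.027]
lamp_head 0.65 [297. 177. 110.  50.] [0.519 0.036 0.219] [ 0.495 -0.082  0.207] [0.549 0.239 0.229]
lamp 0.7 [298. 177. 111.  49.] [0.519 0.04  0.219] [ 0.495 -0.081  0.206] [0.55  0.24  0.229]
eraser 0.67 [433. 275.  23.  10.] [ 0.661 -0.253  0.013] [ 0.638 -0.272  0.002] [ 0.686 -0.232  0.016]
bi
[... 903 characters left out ...]
073  0.216] [0.55  0.242 0.234]
lamp 0.56 [289. 223. 143.  44.] [0.518 0.168 0.219] [ 0.462 -0.071  0.011] [0.553 0.276 0.229]
eraser 0.65 [407. 177.  14.  18.] [ 0.662 -0.248  0.014] [ 0.638 -0.265  0.007] [ 0.686 -0.233  0.018]
binder_clip none
ball_pen 0.41 [324. 269.  38.  17.] [ 0.377 -0.007  0.009] [ 0.353 -0.059  0.002] [0.401 0.043 0.013]
glue_stick 0.73 [406. 140.  14.  16.] [ 0.759 -0.231  0.077] [ 0.752 -0.243  0.018] [ 0.774 -0.223  0.093]
pt tongs 0.75 [393. 245.] [ 0.457 -0.207  0.   ]
pt tongs_bite 0.91 [391. 216.] [ 0.544 -0.199  0.01 ]
pt battery 0.41 [319. 205.] [0.566 0.014 0.02 ]
pt pad 0.77 [322. 208.] [0.561 0.004 0.   ]
pt lamp_head 0.97 [323. 211.] [0.533 0.005 0.213]
```

```bash
python3 - <<'E'
import cv2
a=cv2.imread('pics/scene0.png');b=cv2.imread('pics/top0.png')
cv2.imwrite('pics/s1.png',cv2.resize(a[110:370,180:500],None,fx=2.3,fy=2.3,interpolation=cv2.INTER_CUBIC))
cv2.imwrite('pics/t1.png',cv2.resize(b[60:320,180:500],None,fx=2.3,fy=2.3,interpolation=cv2.INTER_CUBIC))
E
```

```text
(no output)
```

View pics/s1.png

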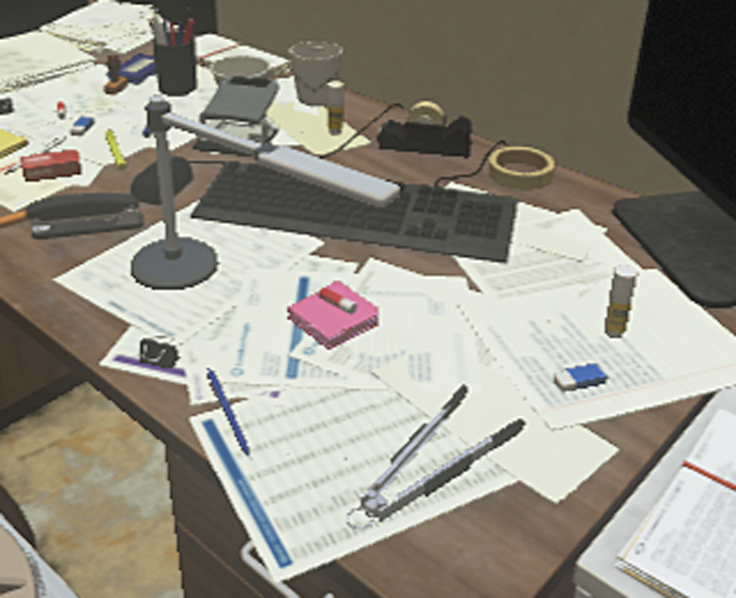

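View pics/t1.png

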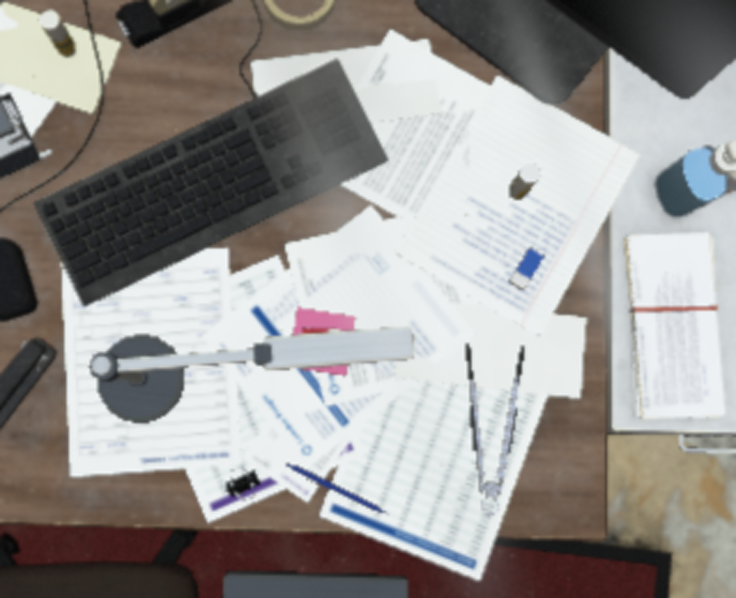

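The scene view shows the lamp bar over the pink pad at about (333,312), with the red and grey battery at (338,298). The tongs lie at (440,460), tips pointing away from the robot. The top view agrees. First I'll move with closed fingers to the near side of the lamp arm.

Request:
{"op": "arm_command", "data": {
  "steps": [
    [-0.189,-0.168,0.02,-13.2],
    [-0.189,-0.168,0.02,-13.2],
    [-0.189,-0.168,0.02,-13.2],
    [-0.189,-0.168,0.02,-13.2],
    [-0.189,-0.168,0.02,-13.2],
    [-0.189,-0.168,0.02,-13.2],
    [-0.28,-0.285,0.02,-13.2],
    [-0.28,-0.285,0.02,-13.2]
  ],
  "grip": 0,
  "squeeze": 30
}}

```text
t: 2.4
ee_pos: [0.3419, 0.3585, 0.1906]
orientation: [-0.001, 1.0, 0.0, 0.0]
force: [1.3, 1.0, -0.5]
gripper_width: 0.0004
gripper_force: 0.0
```

Request:
{"op": "arm_command", "data": {
  "steps": [
    [-0.07,-0.155,0,0],
    [-0.07,-0.155,0,0],
    [-0.07,-0.155,0,0],
    [-0.07,-0.155,0,0],
    [-0.09,-0.295,0,0],
    [-0.09,-0.295,0,0],
    [-0.09,-0.295,0,0],
    [-0.09,-0.295,0,0]
  ]
}}

```text
t: 3.2
ee_pos: [0.4319, 0.0595, 0.191]
orientation: [0.003, 1.0, -0.0, 0.0]
force: [-0.2, 1.1, 0.8]
gripper_width: 0.0001
gripper_force: 0.0
```

```bash
python3 - <<'E'
from h import *
print(np.round(observe()['ee_pos'],4))
p,d=grab('top');m=finder.masks_of('top','lamp_head')[0]['pixels']
P=pts('top',d,m);P=P[(P[:,2]>.2)&(P[:,2]<.24)]
mid=P[:,:2].mean(0);u,s,v=np.linalg.svd(P[:,:2]-mid);print('axis',v[0],mid)
k=finder.pinpoint('top','lamp_pivot');print([(round(a['conf'],2),np.round(ray_z('top',a['xy'],.225),3)) for a in k])
q=(P[:,:2]-mid)@v[0];print(mid+v[0]*np.percentile(q,.5),mid+v[0]*np.percentile(q,99.5))
E
```

```text
[0.4319 0.0595 0.191 ]
axis [ 0.11133974 -0.9937824 ] [0.52589681 0.0590991 ]
[(0.81, array([0.507, 0.237, 0.225]))]
[0.50463377 0.24888612] [ 0.54146635 -0.07986954]
```

Request:
{"op": "arm_command", "data": {
  "steps": [
    [-0.05,-0.005,0,0],
    [-0.08,-0.003,0,0],
    [-0.108,0.0,0,0],
    [-0.138,0.008,0,0],
    [-0.165,0.02,0,0],
    [-0.19,0.036,0,0],
    [-0.212,0.055,0,0],
    [-0.23,0.078,0,0]
  ]
}}

```text
t: 4.15
ee_pos: [0.662, 0.1441, 0.1899]
orientation: [-0.0, 1.0, -0.0, -0.001]
force: [-2.1, -1.4, 0.7]
gripper_width: -0.0003
gripper_force: 1.0
```

Request:
{"op": "arm_command", "data": {
  "steps": [
    [-0.012,0.02,0,0],
    [-0.02,0.038,0,0],
    [-0.02,0.038,0,0],
    [-0.02,0.038,0,0]
  ]
}}

```text
t: 4.55
ee_pos: [0.681, 0.1815, 0.1899]
orientation: [-0.001, 1.0, -0.0, -0.0]
force: [-0.2, -0.6, 0.2]
gripper_width: -0.0002
gripper_force: 0.0
```

```bash
cat > m.py <<'E'
from h import *
print(np.round(observe()['ee_pos'],4))
for cam in ('top','scene'):
    p,d=grab(cam);cv2.imwrite(f'pics/{cam}2.png',p[:,:,::-1])
    for n,z in (('lamp_head',.213),('pad',0),('battery',.02),('tongs',0.0),('tongs_bite',.01)):
        k=finder.pinpoint(cam,n)
        if k: print(cam,n,round(k[0]['conf'],2),np.round(ray_z(cam,k[0]['xy'],z),3))
    for n in ('battery','pad','tongs'):
        m=finder.masks_of(cam,n)
        if not m: print(n,'none');continue
        P=pts(cam,d,m[0]['pixels']);q=P[:,:2]-P[:,:2].mean(0);u,s,v=np.linalg.svd(q)
        print(cam,n,round(m[0]['conf'],2),np.round(m[0]['bbox']),len(P),'mean',np.round(P.mean(0),3),'zmax',np.percentile(P[:,2],98).round(3),'axis',np.degrees(np.arctan2(v[0,1],v[0,0])).round(1),np.ptp(q@v[0]).round(3),np.ptp(q@v[1]).round(3))
        r=cv2.minAreaRect(P[:,:2].astype(np.float32)*1000);print('  rect',np.round(r[0]),np.round(r[1]),round(r[2],1))
E
python3 m.py
```

```text
[0.681  0.1815 0.1899]
top pad 0.71 [0.562 0.017 0.   ]
top battery 0.66 [0.564 0.013 0.02 ]
top tongs 0.79 [ 0.458 -0.21   0.   ]
top tongs_bite 0.64 [ 0.544 -0.215  0.01 ]
battery none
top pad 0.61 [319. 209.  27.  29.] 623 mean [0.557 0.012 0.022] zmax 0.029 axis 164.1 0.087 0.085
  rect [561.  12.] [77. 80.] 82.4
top tongs 0.6 [397. 243.  26.  70.] 606 mean [ 0.46  -0.21   0.012] zmax 0.023 axis 173.9 0.194 0.08
  rect [ 463. -216.] [189.  80.] 2.9
scene lamp_head 0.78 [0.757 0.215 0.213]
scene pad 0.97 [0.556 0.003 0.   ]
scene battery 0.54 [0.559 0.016 0.02 ]
scene tongs 0.6 [ 0.456 -0.21   0.   ]
scene tongs_bite 0.88 [ 0.544 -0.211  0.01 ]
scene battery 0.5 [328. 243.  15.  11.] 64 mean [0.565 0.006 0.033] zmax 0.037 axis -89.4 0.043 0.012
  rect [565.   7.] [43. 11.] 86.2
scene pad 0.78 [327. 246.  41.  27.] 693 mean [0.553 0.002 0.018] zmax 0.027 axis 136.1 0.105 0.131
  rect [572.  15.] [ 93. 102.] 81.4
scene tongs 0.65 [372. 308.  69.  56.] 783 mean [ 0.449 -0.212  0.014] zmax 0.021 axis 178.0 0.191 0.07
  rect [ 463. -207.] [ 71. 189.] 86.4
```

```bash
python3 - <<'E'
import cv2,numpy as np
b=cv2.imread('pics/top2.png');a=cv2.imread('pics/scene2.png')
x=cv2.resize(b[185:235,295:345],(390,390),interpolation=cv2.INTER_CUBIC);y=cv2.resize(a[220:270,300:350],(390,390),interpolation=cv2.INTER_CUBIC)
cv2.imwrite('pics/pad2.png',np.hstack([x,y]))
E
```

```text
(no output)
```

View pics/pad2.png

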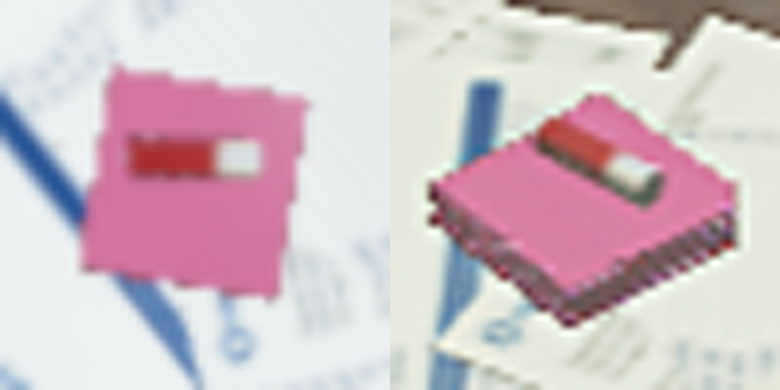

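The crops show the battery (red left, white right) lying across the pad along world y. The task text says it points roughly along world x. The scene depth also gives an axis near 90°, so I'll trust the pictures and approach with the tongs along y from the right.

Request:
{"op": "arm_command", "data": {
  "steps": [
    [0.224,-0.392,0,0],
    [0.224,-0.392,0,0],
    [0.224,-0.392,0,0],
    [0.224,-0.392,0,0],
    [0.224,-0.392,0,0],
    [0.224,-0.392,0,0],
    [0.224,-0.392,0,0],
    [0.224,-0.392,0,0]
  ],
  "grip": 0.075
}}

```text
t: 6.25
ee_pos: [0.4818, -0.1685, 0.1909]
orientation: [0.0, 1.0, 0.0, 0.0]
force: [0.9, -0.8, 0.5]
gripper_width: 0.0751
gripper_force: 0.0
```

```bash
python3 - <<'E'
from h import *
s=observe();print(np.round(s['ee_pos'],4),np.round(s['joint_positions'],2),s['gripper_width'])
for cam in ('top','scene'):
    p,d=grab(cam);h=cv2.cvtColor(p,cv2.COLOR_RGB2HSV).astype(int);q=p.astype(int)
    r=(q[...,0]>120)&(q[...,1]<80)&(q[...,2]<80)
    m=finder.spot_in(cam,'pad')[0]['bbox'];print(cam,np.round(m))
    box=np.zeros(r.shape,bool);x0,y0=int(m[0]-m[2]/2),int(m[1]-m[3]/2);box[y0-3:y0+int(m[3])+3,x0:x0+int(m[2])]=1
    P=pts(cam,d,box&(d>0));hi=P[(P[:,2]>.0285)]
    for nm,Q in (('red',pts(cam,d,r&box)),('high',hi)):
        if len(Q)<5: print(nm,len(Q));continue
        c=Q[:,:2].mean(0);u,ss,v=np.linalg.svd(Q[:,:2]-c);print(nm,len(Q),np.round(c,4),Q.min(0).round(3),Q.max(0).round(3),np.degrees(np.arctan2(v[0,1],v[0,0])).round(1))
p,d=grab('wrist');cv2.imwrite('pics/w3.png',cv2.resize(p,(800,500))[:,:,::-1])
c=eyes.get_calibration('wrist');print(np.round(c['intrinsics'],1),np.round(c['R'],3),np.round(c['t'],3))
for n in ('tongs','tongs_bite','battery'):
    print(n,[(round(k['conf'],2),np.round(k['xy'],1)) for k in finder.pinpoint('wrist',n)])
E
```

```text
[ 0.4818 -0.1685  0.1909] [-0.29  0.19  0.57  2.02 -0.13  0.96  1.92] 0.0751127208436411
top [319. 208.  30.  28.]
red 33 [0.5654 0.0216] [0.56  0.008 0.031] [0.571 0.034 0.041] 87.1
high 94 [0.5686 0.0142] [ 0.559 -0.012  0.029] [0.6   0.043 0.041] -96.8
scene [325. 247.  39.  24.]
red 24 [0.5628 0.0151] [ 0.522 -0.032  0.004] [0.586 0.049 0.036] -61.7
high 74 [0.5653 0.0086] [ 0.559 -0.014  0.029] [0.574 0.035 0.038] -86.3
[[309.7   0.  318. ]
 [  0.  309.7 198.6]
 [  0.    0.    1. ]] [[ 0.     1.    -0.001]
 [ 0.964  0.     0.267]
 [ 0.267 -0.001 -0.964]] [ 0.168 -0.496  0.231]
tongs [(0.59, array([284.8, 153.2]))]
tongs_bite []
battery [(0.56, array([459.9, 243.6]))]
```

View pics/w3.png

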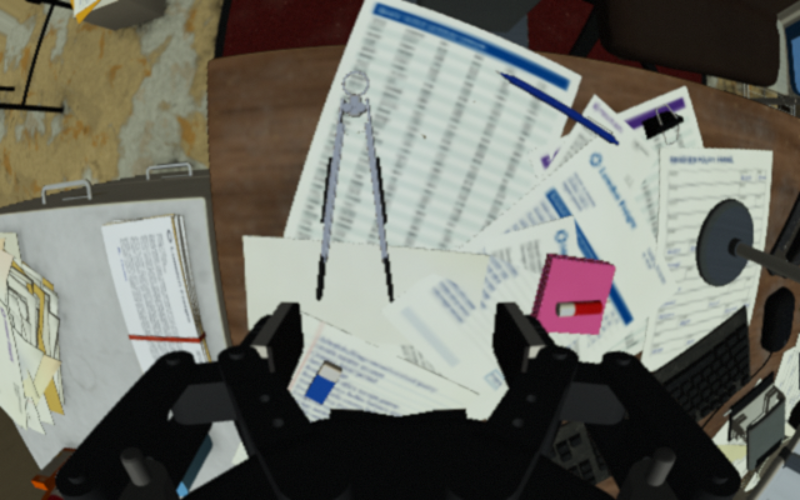

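```bash
cat >> h.py <<'E'
def fish(c,uv,z):
    K=np.array(c['intrinsics']);R=np.array(c['R']);t=np.array(c['t'])
    a=(uv[0]-K[0,2])/K[0,0];b=(uv[1]-K[1,2])/K[1,1];r=np.hypot(a,b)
    d=R.T@np.array([a/r*np.sin(r),b/r*np.sin(r),np.cos(r)]);o=-R.T@t
    return o+d*(z-o[2])/d[2]
E
python3 - <<'E'
from h import *
c=eyes.get_calibration('wrist')
for n,u,v,z in (('hinge',355,105,.02),('tipL',320,298,.02),('tipR',391,298,.02),('gripL',325.5,190,.02),('gripR',379,190,.02),('net',284.8/.8,153.2/.8,0),('batL',557,311,.036),('batR',604,307,.036),('batnet',459.9/.8,243.6/.8,.02)):
    print(n,np.round(fish(c,(u*.8,v*.8),z),4))
E
```

```text
hinge [ 0.383  -0.2033  0.02  ]
tipL [ 0.559  -0.2403  0.02  ]
tipR [ 0.5581 -0.1728  0.02  ]
gripL [ 0.4568 -0.2302  0.02  ]
gripR [ 0.4573 -0.183   0.02  ]
net [ 0.461  -0.2053  0.    ]
batL [ 0.5675 -0.0134  0.036 ]
batR [0.5658 0.04   0.036 ]
batnet [0.5687 0.0138 0.02  ]
```

Request:
{"op": "arm_command", "data": {
  "steps": [
    [0.022,-0.033,0,60],
    [0.022,-0.033,0,60],
    [0.022,-0.033,0,60],
    [0.022,-0.033,0,60],
    [0.022,-0.033,0,60],
    [0.022,-0.033,0,60],
    [0.022,-0.033,0,60]
  ]
}}

```text
t: 7.35
ee_pos: [0.4615, -0.1991, 0.1905]
orientation: [0.502, 0.865, -0.0, -0.0]
force: [-0.4, 0.4, -1.0]
gripper_width: 0.0747
gripper_force: 0.0
```

Request:
{"op": "arm_command", "data": {
  "steps": [
    [0,0,0,60],
    [0,0,0,60],
    [0,0,0,60],
    [0,0,0,60],
    [0,0,0,60],
    [0,0,0,60],
    [0,0,0,60]
  ]
}}

```text
t: 8.05
ee_pos: [0.4615, -0.1991, 0.1906]
orientation: [0.867, 0.498, -0.0, 0.0]
force: [0.1, -0.5, -0.7]
gripper_width: 0.0747
gripper_force: 0.0
```

Request:
{"op": "arm_command", "data": {
  "steps": [
    [0,0,0,60],
    [0,0,0,60],
    [0,0,0,60],
    [0,0,0,60],
    [0,0,0,60],
    [0,0,0,60],
    [0,0,0,60],
    [0,0,0,60]
  ]
}}

```text
t: 8.85
ee_pos: [0.4615, -0.1991, 0.1904]
orientation: [1.0, -0.001, -0.0, 0.001]
force: [-0.2, 0.5, 0.9]
gripper_width: 0.0747
gripper_force: 0.0
```

```bash
python3 - <<'E'
from h import *
s=observe();print(np.round(s['ee_pos'],4),np.round(s['joint_positions'],2),np.round(s['orientation'],3))
from scipy.spatial.transform import Rotation as R
print(R.from_quat(s['orientation']).as_matrix().round(3))
E
```

```text
[ 0.4615 -0.1991  0.1904] [-0.72  0.36  1.24  2.05 -0.4   1.01 -0.85] [ 1.    -0.001 -0.     0.001]
[[ 1.    -0.001 -0.001]
 [-0.001 -1.    -0.001]
 [-0.001  0.001 -1.   ]]
```

Request:
{"op": "arm_command", "data": {
  "steps": [
    [-0.0045,0.008,0.04,1],
    [-0.0045,0.008,0.08,1],
    [-0.0045,0.008,0.12,1],
    [-0.0045,0.008,0.15,1],
    [-0.0045,0.008,0.17,1],
    [-0.0045,0.008,0.18,1],
    [-0.0045,0.008,0.186,1],
    [-0.0045,0.008,0.186,1]
  ]
}}

```text
t: 9.65
ee_pos: [0.4567, -0.2079, 0.0047]
orientation: [1.0, -0.008, 0.0, -0.0]
force: [-1.0, 0.1, -0.0]
gripper_width: 0.0748
gripper_force: 0.0
```

Request:
{"op": "arm_command", "data": {
  "steps": [
    [0,0,0,0],
    [0,0,0,0],
    [0,0,0,0],
    [0,0,0,0],
    [0,0,0,0]
  ],
  "grip": 0.046,
  "squeeze": 20
}}

```text
t: 10.15
ee_pos: [0.4566, -0.2079, 0.0048]
orientation: [1.0, -0.009, 0.0, 0.0]
force: [-0.3, 0.3, -0.1]
gripper_width: 0.0459
gripper_force: 0.0
```

Request:
{"op": "arm_command", "data": {
  "steps": [
    [0,0,0,0],
    [0,0,0,0],
    [0,0,0,0]
  ],
  "grip": 0.042
}}

```text
t: 10.45
ee_pos: [0.4564, -0.208, 0.0046]
orientation: [1.0, -0.009, -0.0, 0.0]
force: [-0.1, -0.8, 0.6]
gripper_width: 0.0419
gripper_force: 0.0
```

```bash
python3 - <<'E'
from h import *
s=observe();print(s['gripper_force'],s['gripper_width'])
p,d=grab('wrist');cv2.imwrite('pics/w4.png',p[:,:,::-1])
p,d=grab('scene')
a=cv2.resize(p[240:370,300:460],(800,600) if 0 else (738,600));cv2.imwrite('pics/s4.png',a[:,:,::-1])
E
```

```text
0.0 0.04194907418102585
```

View pics/w4.png

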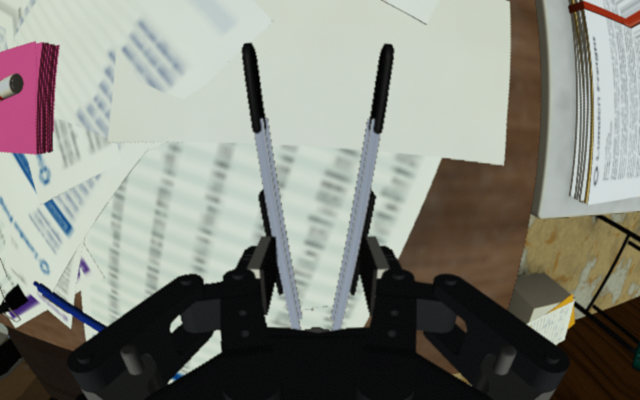

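The wrist view shows the tongs between the finger pads at (262,262) and (378,262), with the jaws still wide open at (250,60) and (385,60). Contact isn't certain, so I'll close in small increments.

Request:
{"op": "arm_command", "data": {
  "steps": [
    [0,0,0,0],
    [0,0,0,0],
    [0,0,0,0]
  ],
  "grip": 0.039
}}

```text
t: 10.85
ee_pos: [0.4564, -0.208, 0.0046]
orientation: [1.0, -0.009, -0.0, 0.0]
force: [0.6, -0.3, -0.3]
gripper_width: 0.0389
gripper_force: 0.0
```

```bash
python3 - <<'E'
from h import *
s=observe();print(s['gripper_force'],s['gripper_width'])
p,d=grab('wrist');a=p[20:330,200:440];o=cv2.imread('pics/w4.png')[20:330,200:440]
cv2.imwrite('pics/w5.png',cv2.resize(np.hstack([o,a[:,:,::-1]]),(800,517)))
E
```

```text
0.0 0.03890997705687963
```

View pics/w5.png

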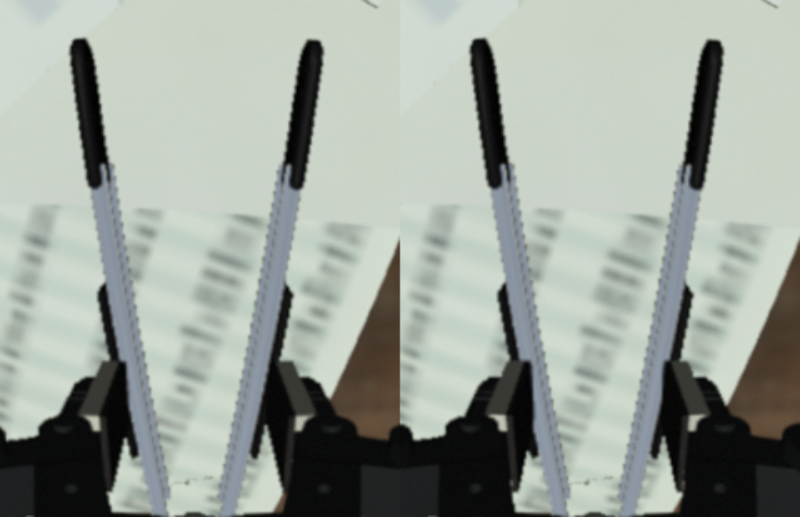

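```bash
python3 - <<'E'
from h import *
c=eyes.get_calibration('wrist');K=np.array(c['intrinsics']);R=np.array(c['R']);t=np.array(c['t'])
def pr(X):
    p=R@np.array(X)+t;th=np.arctan2(np.hypot(p[0],p[1]),p[2]);n=p[:2]/np.hypot(*p[:2])
    return K[:2,2]+K[0,0]*th*n
def crop(X): q=pr(X);return np.round([(q[0]-200)*800/480,(q[1]-20)*517/310])  # left-panel coords
for nm,X in dict(tipfrontL=(.467,-.1885,.006),tipfrontR=(.467,-.2275,.006),padmidfrontL=(.467,-.1885,.024),
  padtopL=(.467,-.1885,.045),wide_tip=(.467,-.18,.006)).items(): print(nm,crop(X))
# invert observed points (panel coords, left px) to z=.02 / .0
for nm,u,v,z in (('jawtipL',75,42,.02),('jawtipR',318,42,.02),('gripfrontL',103,287,.02),('gripfrontR',290,287,.02),('armL at y365 outer',122,365,.02),('armR',275,365,.02),('gripbackL',136,455,.02),('gripbackR',253,455,.02),('lightTopL',125,362,.006),('lightTopR',272,362,.006)):
    print(nm,np.round(fish(c,(200+u*480/800,20+v*310/517),z),4))
# depth check of the tongs height
p,d=grab('wrist');
for (u,v) in ((100,287),(115,300),(120,330),(108,390),(90,400),(200,300)):
    r,cc=int(20+v*310/517),int(200+u*480/800);print((u,v),d[r,cc])
print(c['R'][2],t)
E
```

```text
tipfrontL [136. 335.]
tipfrontR [252. 334.]
padmidfrontL [130. 355.]
padtopL [120. 385.]
wide_tip [111. 336.]
jawtipL [ 0.561  -0.1753  0.02  ]
jawtipR [ 0.5598 -0.2456  0.02  ]
gripfrontL [ 0.4875 -0.181   0.02  ]
gripfrontR [ 0.4865 -0.2373  0.02  ]
armL at y365 outer [ 0.4621 -0.1853  0.02  ]
armR [ 0.4613 -0.2334  0.02  ]
gripbackL [ 0.4286 -0.1876  0.02  ]
gripbackR [ 0.4279 -0.2273  0.02  ]
lightTopL [ 0.4574 -0.1841  0.006 ]
lightTopR [ 0.4564 -0.2346  0.006 ]
(100, 287) 0.17179152
(115, 300) 0.15559137
(120, 330) 0.15866286
(108, 390) 0.12825648
(90, 400) 0.12323092
(200, 300) 0.17385605
[-0.26618995  0.00327407 -0.96391503] [-0.20077813  0.46435281  0.30331062]
```

```bash
python3 - <<'E'
from h import *
c=eyes.get_calibration('wrist');K=np.array(c['intrinsics']);R=np.array(c['R']);t=np.array(c['t'])
p,d=grab('wrist')
def w(u,v):
    cc,r=int(round(200+u*480/800)),int(round(20+v*310/517));a=(cc-K[0,2])/K[0,0];b=(r-K[1,2])/K[1,1];th=np.hypot(a,b)
    ray=np.array([a/th*np.tan(th),b/th*np.tan(th),1])*d[r,cc]
    return np.round((ray-t)@R,3),p[r,cc]
for q in ((120,368),(120,375),(115,385),(105,390),(90,405),(85,412),(122,400),(125,420),(130,440),(112,430),(110,460),(110,480),(104,295),(110,330),(115,345),(150,450),(285,385),(280,370)): print(q,*w(*q))
E
```

```text
(120, 368) [ 0.469 -0.188  0.039] [43 44 39]
(120, 375) [ 0.469 -0.188  0.043] [15 15 14]
(115, 385) [ 0.469 -0.188  0.05 ] [34 33 32]
(105, 390) [ 0.469 -0.186  0.053] [58 58 53]
(90, 405) [ 0.469 -0.184  0.061] [56 57 51]
(85, 412) [ 0.469 -0.183  0.064] [39 40 36]
(122, 400) [ 0.464 -0.189  0.048] [4 4 6]
(125, 420) [ 0.457 -0.189  0.046] [8 5 8]
(130, 440) [ 0.435 -0.186  0.021] [14 15 15]
(112, 430) [ 0.464 -0.189  0.064] [33 32 30]
(110, 460) [ 0.456 -0.188  0.066] [37 35 33]
(110, 480) [ 0.45  -0.187  0.066] [67 67 62]
(104, 295) [ 0.485 -0.181  0.019] [11 13 12]
(110, 330) [ 0.474 -0.183  0.022] [12 11 13]
(115, 345) [ 0.469 -0.184  0.02 ] [33 36 37]
(150, 450) [ 0.429 -0.192  0.018] [138 148 161]
(285, 385) [ 0.468 -0.232  0.049] [57 58 52]
(280, 370) [ 0.468 -0.232  0.04 ] [56 57 52]
```

The finger depth shows their lowest visible part at z≈0.036, above the tongs' top at 0.02. The fingertips are therefore about 3 cm higher than the TCP reading implies. I'll reopen, go lower in stages and check again.

Request:
{"op": "arm_command", "data": {
  "steps": [
    [0,0.001,0,0],
    [0,0.001,0,0],
    [0,0.001,0,0],
    [0,0.001,0.006,0],
    [0,0.001,0.012,0],
    [0,0.001,0.017,0],
    [0,0.001,0.02,0],
    [0,0.001,0.02,0]
  ],
  "grip": 0.07
}}

```text
t: 11.8
ee_pos: [0.4561, -0.209, -0.0159]
orientation: [1.0, -0.009, -0.0, -0.0]
force: [0.1, -0.6, -0.3]
gripper_width: 0.0702
gripper_force: 0.0
```

```bash
cat > tip.py <<'E'
from h import *
print(bot.tcp_to_grasp,observe()['ee_pos'].round(4) if hasattr(observe()['ee_pos'],'round') else observe()['ee_pos'],np.round(observe()['force'],1))
c=eyes.get_calibration('wrist');K=np.array(c['intrinsics']);R=np.array(c['R']);t=np.array(c['t'])
p,d=grab('wrist');v,u=np.mgrid[0:400,0:640];a=(u-K[0,2])/K[0,0];b=(v-K[1,2])/K[1,1];th=np.hypot(a,b)
ray=np.dstack([a/th*np.tan(th),b/th*np.tan(th),np.ones_like(a)])*d[...,None];W=(ray-t)@R
e=np.array(observe()['ee_pos'])
M=(abs(W[...,0]-e[0]-.011)<.006)&(abs(W[...,1]-e[1])<.07)&(v>170)&(d>0)
for lo in np.arange(-.07,.07,.005):
    q=W[M&(W[...,1]-e[1]>=lo)&(W[...,1]-e[1]<lo+.005)]
    z=np.sort(q[:,2]);print(round(lo,3),len(z),np.round(z[[0,len(z)//4,len(z)//2,-1]],3) if len(z) else '')
E
python3 tip.py
```

```text
0.0187 [ 0.4561 -0.209  -0.0159] [ 0.1 -0.6 -0.3]
-0.07 985 [-0.001  0.07   0.089  0.112]
-0.065 1562 [-0.     0.072  0.089  0.112]
-0.06 3019 [-0.001  0.076  0.09   0.113]
-0.055 1010 [0.001 0.06  0.091 0.111]
-0.05 729 [0.001 0.004 0.042 0.11 ]
-0.045 815 [0.001 0.018 0.053 0.11 ]
-0.04 1581 [0.001 0.029 0.048 0.111]
-0.035 864 [0.002 0.067 0.101 0.11 ]
-0.03 932 [0.004 0.096 0.101 0.111]
-0.025 651 [0.004 0.02  0.088 0.109]
-0.02 551 [0.001 0.004 0.019 0.111]
-0.015 832 [0.001 0.004 0.085 0.097]
-0.01 1559 [0.001 0.084 0.092 0.109]
-0.005 1641 [0.001 0.086 0.094 0.106]
0.0 1641 [0.001 0.085 0.093 0.107]
0.005 1371 [0.    0.082 0.09  0.109]
0.01 703 [0.001 0.003 0.083 0.095]
0.015 326 [0.001 0.002 0.003 0.11 ]
0.02 762 [0.002 0.019 0.098 0.108]
0.025 921 [0.017 0.096 0.102 0.11 ]
0.03 1173 [0.002 0.036 0.062 0.111]
0.035 1225 [0.    0.029 0.051 0.111]
0.04 630 [0.001 0.003 0.057 0.108]
0.045 981 [0.001 0.032 0.065 0.11 ]
0.05 2463 [0.001 0.069 0.089 0.113]
0.055 2562 [0.001 0.078 0.094 0.113]
0.06 1475 [0.001 0.073 0.089 0.112]
0.065 629 [0.001 0.003 0.089 0.112]
0.07 0
```

Request:
{"op": "arm_command", "data": {
  "steps": [
    [0,0,0,0],
    [0,0,0,0],
    [0,0,0,0],
    [0,0,0,0]
  ],
  "grip": 0.05
}}

```text
t: 12.25
ee_pos: [0.4567, -0.2092, -0.015]
orientation: [1.0, -0.009, 0.0, 0.0]
force: [-0.4, -0.1, 4.7]
gripper_width: 0.0505
gripper_force: 4.9
```

```bash
cat > tip2.py <<'E'
exec(open('tip.py').read().split("M=(abs")[0])
for s in (1,-1):
    M=(abs(W[...,0]-e[0]-.0115)<.003)&(W[...,1]*1>-9)&(v>170)&(d>0)&((W[...,1]-e[1])*s>.022)&((W[...,1]-e[1])*s<.05)&(W[...,2]>.006)&(W[...,2]<.09)
    q=W[M];print(s,np.histogram(q[:,2],np.arange(.006,.07,.004))[0], 'lowest y', np.round((q[np.argsort(q[:,2])[:12]]-e)[:,1:]+[0,e[2]],3).tolist())
E
python3 tip2.py
```

```text
0.0187 [ 0.4567 -0.2092 -0.015 ] [-0.4 -0.1  4.7]
1 [  0   0  39 126  87  78  95 108  94 105 147 108 275 374 449] lowest y [[0.03, 0.014], [0.029, 0.014], [0.03, 0.014], [0.03, 0.014], [0.029, 0.014], [0.028, 0.014], [0.03, 0.015], [0.029, 0.015], [0.028, 0.015], [0.027, 0.015], [0.026, 0.015], [0.028, 0.015]]
-1 [  0   2  35 154  64  62  74  80  86  95 120  94 261 300 361] lowest y [[-0.031, 0.013], [-0.031, 0.014], [-0.03, 0.014], [-0.03, 0.014], [-0.03, 0.015], [-0.031, 0.015], [-0.031, 0.015], [-0.029, 0.015], [-0.028, 0.015], [-0.028, 0.015], [-0.028, 0.015], [-0.029, 0.015]]
```

Contact now: 4.9 N on the pads with the tips at z≈0.014. I'll reopen slightly and go 9 mm deeper for a full bite.

Request:
{"op": "arm_command", "data": {
  "steps": [
    [0,0,0,0],
    [0,0,0,0],
    [0,0,0.005,0],
    [0,0,0.009,0],
    [0,0,0.009,0]
  ],
  "grip": 0.062
}}

```text
t: 12.8
ee_pos: [0.456, -0.2089, -0.025]
orientation: [1.0, -0.009, -0.0, -0.0]
force: [-0.5, -0.2, -0.1]
gripper_width: 0.0622
gripper_force: 0.0
```

Request:
{"op": "arm_command", "data": {
  "steps": [
    [0,0,0,0],
    [0,0,0,0],
    [0,0,0,0],
    [0,0,0,0]
  ],
  "grip": 0.045
}}

```text
t: 13.2
ee_pos: [0.4572, -0.2098, -0.0233]
orientation: [1.0, -0.009, 0.001, 0.0]
force: [-4.5, 1.6, 28.2]
gripper_width: 0.0469
gripper_force: 18.3
```

Request:
{"op": "arm_command", "data": {
  "steps": [
    [0,0,-0.004,0],
    [0,0,-0.006,0],
    [0,0,-0.006,0],
    [0,0,-0.006,0]
  ]
}}

```text
t: 13.6
ee_pos: [0.4563, -0.2089, -0.0185]
orientation: [1.0, -0.009, -0.0, 0.0]
force: [-0.1, -0.2, -1.2]
gripper_width: 0.0449
gripper_force: 3.7
```

Request:
{"op": "arm_command", "data": {
  "steps": [
    [0,0,0,0],
    [0,0,0,0],
    [0,0,-0.01,0],
    [0,0,-0.025,0],
    [0,0,-0.045,0],
    [0,0,-0.07,0],
    [0,0,-0.1,0],
    [0,0,-0.1,0]
  ],
  "grip": 0.042
}}

```text
t: 14.4
ee_pos: [0.4577, -0.2097, 0.0848]
orientation: [1.0, -0.009, 0.002, 0.0]
force: [-0.4, -0.1, -1.7]
gripper_width: 0.042
gripper_force: 4.0
```

```bash
cat > hold.py <<'E'
from h import *
from scipy.spatial.transform import Rotation as Ro
s=observe();e=np.array(s['ee_pos']);T=Ro.from_quat(s['orientation']).as_matrix()
print(np.round(e,4),np.round(s['joint_positions'],2),'F',np.round(s['force'],1),s['gripper_force'],round(s['gripper_width'],4),'yaw tool x',np.degrees(np.arctan2(T[1,0],T[0,0])).round(1))
c=eyes.get_calibration('wrist');K=np.array(c['intrinsics']);R=np.array(c['R']);t=np.array(c['t'])
p,d=grab('wrist');v,u=np.mgrid[0:400,0:640];a=(u-K[0,2])/K[0,0];b=(v-K[1,2])/K[1,1];th=np.hypot(a,b)
W=(np.dstack([a/th*np.tan(th),b/th*np.tan(th),np.ones_like(a)])*d[...,None]-t)@R
L=(W-e)@T   # tool frame
H=(-L[...,2]) # height above the TCP
M=(d>0)&(abs(L[...,1])<.05)&(L[...,0]>.02)&(L[...,0]<.13)&(H>.01)&(H<.07)&(v<300)
for lo in np.arange(.02,.13,.01):
    q=M&(L[...,0]>=lo)&(L[...,0]<lo+.01)
    for s in (1,-1):
        k=q&(L[...,1]*s>0)
        if k.sum()>8: print(round(lo,2),s,k.sum(),'y',np.percentile(L[...,1][k],[5,50,95]).round(4),'h top',np.percentile(H[k],[10,50,90]).round(4))
E
python3 hold.py
```

```text
[ 0.4577 -0.2097  0.0848] [-0.49  0.5   1.01  2.14 -0.6   0.81 -0.69] F [-0.4 -0.1 -1.7] 4.010210387132247 0.042 yaw tool x -1.1
0.02 1 580 y [0.0143 0.0178 0.0223] h top [0.0274 0.0416 0.0435]
0.02 -1 548 y [-0.0204 -0.016  -0.0125] h top [0.0272 0.0417 0.0434]
0.03 1 429 y [0.0151 0.017  0.0204] h top [0.0272 0.0413 0.0422]
0.03 -1 443 y [-0.0198 -0.0153 -0.013 ] h top [0.0273 0.0413 0.0422]
0.04 1 427 y [0.0158 0.0176 0.0209] h top [0.027  0.0413 0.0423]
0.04 -1 416 y [-0.0185 -0.0153 -0.0133] h top [0.0272 0.0413 0.0423]
0.05 1 432 y [0.0166 0.0185 0.0216] h top [0.027  0.0413 0.0424]
0.05 -1 437 y [-0.0191 -0.0158 -0.0139] h top [0.0272 0.0414 0.0423]
0.06 1 461 y [0.0174 0.0195 0.0229] h top [0.0275 0.0423 0.0439]
0.06 -1 470 y [-0.0198 -0.0165 -0.0144] h top [0.0274 0.0423 0.0438]
0.07 1 417 y [0.0192 0.0208 0.0238] h top [0.0332 0.0428 0.044 ]
0.07 -1 407 y [-0.0203 -0.0172 -0.0157] h top [0.0338 0.0429 0.0441]
0.08 1 427 y [0.0201 0.0215 0.0248] h top [0.0317 0.0428 0.0442]
0.08 -1 408 y [-0.0208 -0.0177 -0.0162] h top [0.0322 0.0429 0.0441]
0.09 1 402 y [0.0209 0.0224 0.0255] h top [0.0323 0.0428 0.0442]
0.09 -1 388 y [-0.0213 -0.0183 -0.0167] h top [0.0342 0.043  0.0441]
0.1 1 198 y [0.0217 0.0231 0.0259] h top [0.0331 0.0412 0.0432]
0.1 -1 228 y [-0.0214 -0.0185 -0.0171] h top [0.0324 0.0414 0.0433]
```

The tongs are held level and centred, with the underside 23 mm above the TCP and a jaw gap of about 36 mm. Next I'll turn them to point along +y and move to the right of the battery.

Request:
{"op": "arm_command", "data": {
  "steps": [
    [0.008,-0.01,0,-6],
    [0.018,-0.025,0,-12],
    [0.032,-0.042,0,-18],
    [0.046,-0.06,0,-24],
    [0.06,-0.078,0,-30],
    [0.074,-0.096,0,-36],
    [0.088,-0.115,0,-42],
    [0.1045,-0.136,0,-48]
  ]
}}

```text
t: 15.25
ee_pos: [0.5631, -0.0742, 0.0811]
orientation: [0.916, 0.4, -0.001, -0.0]
force: [-0.1, -0.7, -1.1]
gripper_width: 0.0422
gripper_force: 4.0
```

Request:
{"op": "arm_command", "data": {
  "steps": [
    [0,0,0,-6],
    [0,0,0,-12],
    [0,0,0,-18],
    [0,0,0,-24],
    [0,0,0,-30],
    [0,0,0,-36],
    [0,0,0,-43],
    [0,0,0,-43]
  ]
}}

```text
t: 16.05
ee_pos: [0.5628, -0.075, 0.0812]
orientation: [0.707, 0.708, -0.0, -0.0]
force: [-0.3, 0.6, -0.6]
gripper_width: 0.042
gripper_force: 4.0
```

```bash
cat > bat.py <<'E'
exec(open('hold.py').read().split("M=(d>0)")[0])
cv2.imwrite('pics/w6.png',cv2.resize(p,(800,500))[:,:,::-1])
m=finder.masks_of('wrist','battery');print([round(k['conf'],2) for k in m])
q=p.astype(int);M=m[0]['pixels'] if m else np.zeros(d.shape,bool)
red=(q[...,0]>100)&(q[...,1]<70)&(q[...,2]<70)&(abs(W[...,0]-.566)<.05)&(abs(W[...,1]-.01)<.06)
hi=(d>0)&(W[...,2]>.028)&(W[...,2]<.045)&(abs(W[...,0]-.566)<.02)&(abs(W[...,1]-.012)<.035)
for n,k in (('mask',M),('red',red),('hi',hi)):
    Q=W[k&(d>0)]
    if len(Q)<10: print(n,len(Q));continue
    uu,ss,vv=np.linalg.svd(Q[:,:2]-Q[:,:2].mean(0),full_matrices=False)
    print(n,len(Q),'world mean',Q.mean(0).round(4),np.percentile(Q,2,axis=0).round(4),np.percentile(Q,98,axis=0).round(4),'ax',np.degrees(np.arctan2(vv[0,1],vv[0,0])).round(1),'tool mean',L[k&(d>0)].mean(0).round(4),np.percentile(L[k&(d>0)],[2,98],axis=0).round(4).tolist())
E
python3 bat.py
```

```text
[ 0.5628 -0.075   0.0812] [-0.41  0.46  0.55  1.99 -0.33  0.79  0.33] F [-0.3  0.6 -0.6] 4.009430202149815 0.042 yaw tool x 90.1
[0.6]
mask 1522 world mean [0.5682 0.0117 0.0348] [ 0.5615 -0.0116  0.0225] [0.5752 0.0353 0.0377] ax -90.0 tool mean [0.0867 0.0056 0.0464] [[0.0634, -0.0011, 0.0435], [0.1103, 0.0126, 0.0586]]
red 973 world mean [0.5679 0.0193 0.0362] [0.5615 0.004  0.0314] [0.5751 0.0353 0.038 ] ax -94.9 tool mean [0.0943 0.0053 0.045 ] [[0.079, -0.0011, 0.0432], [0.1102, 0.0125, 0.0498]]
hi 1469 world mean [0.5682 0.0115 0.0352] [ 0.5616 -0.0116  0.0314] [0.5751 0.0351 0.0377] ax -89.6 tool mean [0.0865 0.0056 0.046 ] [[0.0634, -0.0011, 0.0435], [0.11, 0.0125, 0.0498]]
```

View pics/w6.png

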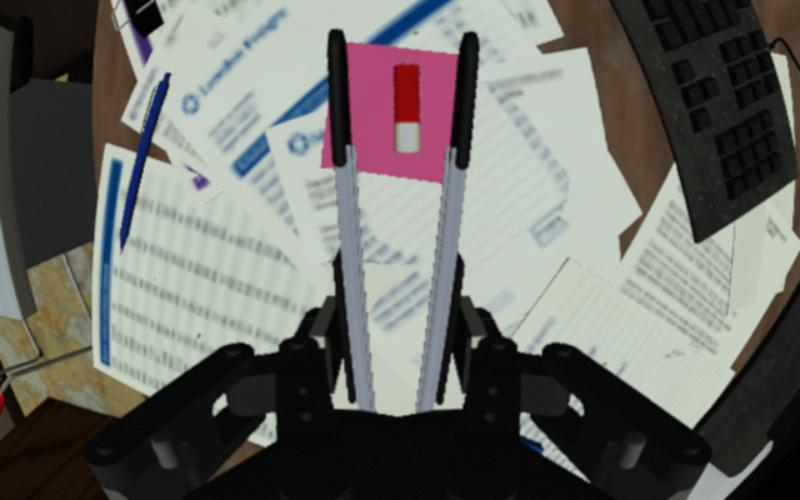

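The wrist view shows the jaws at (340,100) and (467,100) straddling the battery at (407,108), aligned along its axis. I'll shift slightly and lower.

Request:
{"op": "arm_command", "data": {
  "steps": [
    [-0.003,0.0035,0,0],
    [-0.003,0.0035,0.015,0],
    [-0.003,0.0035,0.03,0],
    [-0.003,0.0035,0.045,0],
    [-0.003,0.0035,0.06,0],
    [-0.003,0.0035,0.07,0],
    [-0.003,0.0035,0.077,0],
    [-0.003,0.0035,0.08,0]
  ]
}}

```text
t: 16.95
ee_pos: [0.5666, -0.078, 0.0008]
orientation: [0.707, 0.707, -0.0, -0.0]
force: [-0.2, -0.0, -0.2]
gripper_width: 0.0421
gripper_force: 4.0
```

```bash
python3 bat.py; sed -i 's/^M=(d>0).*/M=(d>0)\&(abs(L[...,1])<.05)\&(L[...,0]>.02)\&(L[...,0]<.13)\&(H>.036)\&(H<.07)\&(v<300)/' hold.py; python3 hold.py | tail -10
```

```text
[ 0.5666 -0.078   0.0008] [-0.34  0.58  0.47  2.01 -0.42  0.64  0.41] F [-0.2 -0.  -0.2] 4.009022932841617 0.0421 yaw tool x 90.0
[0.89]
mask 3807 world mean [0.5684 0.0113 0.0349] [ 0.5616 -0.012   0.0228] [0.5753 0.0353 0.0377] ax -89.4 tool mean [ 0.0893  0.0017 -0.0341] [[0.066, -0.0051, -0.0369], [0.1132, 0.0086, -0.022]]
red 2263 world mean [0.5686 0.0193 0.0354] [0.5617 0.0042 0.0306] [0.5752 0.0352 0.0377] ax -88.8 tool mean [ 0.0973  0.002  -0.0346] [[0.0822, -0.005, -0.0369], [0.1132, 0.0085, -0.0298]]
hi 5636 world mean [0.5633 0.0069 0.0373] [ 0.5467 -0.0211  0.0292] [0.5851 0.0344 0.0447] ax -97.7 tool mean [ 0.0849 -0.0034 -0.0365] [[0.0569, -0.02, -0.0439], [0.1124, 0.0185, -0.0284]]
0.06 -1 382 y [-0.0197 -0.0169 -0.0142] h top [0.0415 0.0431 0.0443]
0.07 1 387 y [0.0018 0.0215 0.0244] h top [0.0372 0.0432 0.0443]
0.07 -1 356 y [-0.02   -0.0174 -0.0156] h top [0.0396 0.0432 0.0444]
0.08 1 376 y [0.0022 0.0224 0.0252] h top [0.0373 0.0432 0.0443]
0.08 -1 347 y [-0.0205 -0.018  -0.0161] h top [0.0399 0.0432 0.0444]
0.09 1 344 y [0.0034 0.0232 0.026 ] h top [0.0379 0.0431 0.0442]
0.09 -1 331 y [-0.0209 -0.0183 -0.0165] h top [0.0402 0.0433 0.0444]
0.1 1 145 y [0.0009 0.0234 0.0263] h top [0.0365 0.0405 0.0431]
0.1 -1 142 y [-0.0211 -0.0185 -0.0167] h top [0.0375 0.0417 0.0432]
0.11 1 14 y [0.0001 0.0015 0.0033] h top [0.036  0.0362 0.0367]
```

Request:
{"op": "arm_command", "data": {
  "steps": [
    [0,0,0,0],
    [0,0,0,0],
    [0,0,0,0]
  ],
  "grip": 0.035,
  "squeeze": 25
}}

```text
t: 17.4
ee_pos: [0.5671, -0.0778, 0.002]
orientation: [0.707, 0.707, 0.0, 0.0]
force: [0.1, 0.1, -1.9]
gripper_width: 0.0353
gripper_force: 5.1
```

Request:
{"op": "arm_command", "data": {
  "steps": [
    [0,0,0,0],
    [0,0,0,0],
    [0,0,0,0],
    [0,0,0,0],
    [0,0,0,0]
  ],
  "grip": 0.024
}}

```text
t: 17.9
ee_pos: [0.5669, -0.0779, 0.0017]
orientation: [0.707, 0.707, 0.0, 0.0]
force: [0.7, -0.1, 0.9]
gripper_width: 0.0308
gripper_force: 28.4
```

Request:
{"op": "arm_command", "data": {
  "steps": [
    [0,0,-0.005,0],
    [0,0,-0.015,0],
    [0,0,-0.03,0],
    [0,0,-0.045,0],
    [0,0,-0.06,0],
    [0,0,-0.08,0],
    [0,0,-0.1,0],
    [0,0,-0.12,0]
  ]
}}

```text
t: 18.7
ee_pos: [0.5669, -0.0779, 0.1236]
orientation: [0.707, 0.707, 0.0, 0.0]
force: [0.7, -0.5, -0.8]
gripper_width: 0.0305
gripper_force: 28.1
```

Request:
{"op": "arm_command", "data": {
  "steps": [
    [0,0,-0.015,0],
    [0,0,-0.03,0],
    [0,0,-0.035,0],
    [0,0,-0.035,0],
    [0,0,-0.035,0],
    [0,0,-0.035,0],
    [0,0,-0.035,0],
    [0,0,-0.035,0]
  ]
}}

```text
t: 19.5
ee_pos: [0.5667, -0.0779, 0.1562]
orientation: [0.707, 0.707, -0.0, -0.0]
force: [-0.5, -0.4, -2.0]
gripper_width: 0.0307
gripper_force: 28.1
```

```bash
python3 - <<'E'
exec(open('hold.py').read().split("M=(d>0)")[0])
m=finder.masks_of('wrist','battery')
for k in m[:2]: Q=W[k['pixels']&(d>0)];print(round(k['conf'],2),Q.mean(0).round(3),Q.min(0).round(3),Q.max(0).round(3))
cv2.imwrite('pics/w8.png',p[:,:,::-1])
p2,_=grab('scene');print([(n,np.round(ray_z('scene',k[0]['xy'],z),3)) for n,z in (('lamp_head',.213),('pad',0)) if (k:=finder.pinpoint('scene',n))])
a=cv2.resize(p2[130:330,200:440],(480,400));cv2.imwrite('pics/f8.png',np.hstack([a,cv2.resize(p[:,160:480],(320,400))])[:,:,::-1])
E
```

```text
[ 0.5667 -0.0779  0.1562] [-0.46  0.36  0.61  1.92 -0.25  0.94  0.27] F [-0.5 -0.4 -2. ] 28.11272531747818 0.0307 yaw tool x 90.0
0.97 [0.569 0.011 0.189] [ 0.562 -0.013  0.182] [0.576 0.036 0.193]
[('lamp_head', array([0.745, 0.204, 0.213])), ('pad', array([0.555, 0.005, 0.   ]))]
```

View pics/f8.png

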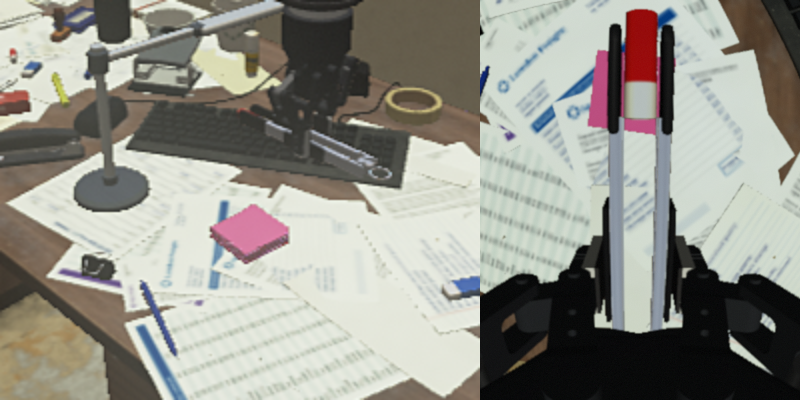

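The battery is in the jaws (right panel, (642,62)), with its top at z≈0.19 and its underside at about 0.175. The pad is empty and in place at (250,232), and the lamp is about 0.27 m clear.

```bash
python3 -c "
from cell import bot
print(bot.hand_in())"
```

```text
the job is handed in; nothing more can be done
None
```

I swung the lamp about 27 cm clear of the pad and handed the job in with the tongs holding the battery still, about 17 cm above the desk; the battery actually lay across the desk (along y, not x), and the fingertips sat about 3 cm above the reported TCP, both corrected for during the run.

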